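# Set the adjustable wrench to the clamp nut and tighten it

## Task

The big adjustable wrench is already hooked over the hex nut of the clamp stand, but its jaws are set too wide. Roll its knurled worm clockwise (seen from above) until the jaws close snugly on the nut, and only then push the wrench's handle down until the nut comes up tight, with the handle about 30 degrees below level. Let go and leave it there.

Things in the scene. Friction and masses are not known exactly. Their poses are not given: they have to be found in the camera images.
- worm_grip (a point): Knurled dark steel cylinder standing on top of the wrench's head: the free end of the worm. 28 mm in diameter, 46 mm tall. This point is on its axis, 20 mm below its top, 26 mm above its lower end; head, jaws and the stand behind are all below that lower end. z runs up its axis (leans up to 6 degrees with the wrench); x, y turn with the worm.
- worm (a joint): Turn of the worm in rad, growing clockwise seen from above, which lowers the movable upper jaw 8 mm per rad. Starts at 0.1 to 0.6; at 1.3 the jaw meets the nut (36 mm across flats) and the worm stops. Snug from about 1.04 on, loose below. Friction 0.04 N m; stays where left.
- handle_top (a point): Middle of the top face of the handle's black grip, 22 mm wide, 26 mm high, 115 mm long (from 55 mm nearer the nut to 60 mm farther out). y points along the handle away from the nut, z out of the top face, x along the nut's level axis, away from the stand. The nut's axis, 160 mm up, lies 225 mm back along -y, 13 mm down along -z. The handle swings in the y-z plane; free space below.
- wrench (a joint): Angle of the wrench and nut in rad: 0 with the handle level, growing as the handle goes down (tightening). Starts at -0.10 to 0.08; at 0.55 the nut is tight: a hard stop. Stiff (about 5 N at the grip to push it down); stays where left. Not to pass 0.22 while the jaws are loose.

How it is judged:
By the outcome, as a careful person would: the job done as asked, in the order asked, and still so for the second after the job is handed in, with the robot touching nothing.
It also fails if it takes over 40 s, if anything falls off the work surface, if the arm or the gripper's body presses on something with over 40 N, if the wrist force passes 120 N, or if a joint passes its speed limit or range.

## Robot

A 6-joint arm with a two-finger parallel gripper is mounted at the origin on the work surface. World frame = base frame: x ahead of the robot, y to its left, z up, the work surface at z = 0. Lengths are in m, angles in rad, forces in N, time in s.
With the tool pointing down it reaches from about 0.275 to 1 m from the base axis. Payload 8.4 kg.
Tool frame: the origin (TCP) lies on the centre line of the jaws, within the pads' length; the fingertips stand manip.finger_overhang ahead of it and the grasp point (between the pads) lies 8 mm behind it (manip.finger_overhang is the distance from the TCP to the fingertips, in m); y points along the fingers, x is the direction in which the jaws open and shut, and the axes are right-handed (so a half turn about y gives the same grasp; the last joint's range is limited). The gripper opens to 85 mm and grips with 20 to 120 N. Pads are 22 mm wide; open, the fingers measure 114 mm over their backs; the gripper's body (76 mm by 85 mm) begins 54 mm behind the grasp point. The pads swing forward as they close: fully open they stand 13 mm farther back than shut.
Start: joints at [-1.171, 0.353, 1.633, -0, 1.155, -0.002], TCP at [0.244, -0.575, 0.242] pointing down, gripper open.
Joint ranges: [-2.63, 2.63], [-0.92, 2.1], [0.06, 2.66], [-1.3, 4.44], [0, 2.69], [-3.02, 3.02]. Speed limits (rad/s): [2.22, 2.22, 2.79, 3.14, 3.14, 3.14].

## Interface

Orientations are given as a unit quaternion [w, x, y, z].
In Python, from rig import manip, vision, workorder gives the robot as it stands. The module is installed in compiled form; this text tells all that it offers.
- The arm moves only by the tool servo_tool, never from a script. Its argument "commands" is a list of rows, each a list of 4 numbers: the shift along the tool's x, y, z in cm, then the turn about the tool's y in degrees. A call has 1 to 12 rows; each row is the pose to reach, as a shift and turn from the pose commanded when the call began, along the tool's axes at that moment; what a row does not reach only later rows make up. A row lasts 1/8 s, in which the tool goes at most 62.5 mm and 10.7 degrees, less where a joint would pass 70% of its speed; a pose out of reach is approached as far as the arm can. A call with a gripper value outside its range is refused whole. "grip" is the gripper's target within -1 to 1 (shut at 1, half-way at 0, fully open at -1), set as the call begins (left out, the last holds). The fingers move at their own pace and stop on an object; "squeeze" is the grip in N (left out, the last holds). Time passes only in rows, so rows that repeat a pose let the fingers close. It gives the time, the measured TCP pose, the force and the opening at its end, in the units of the state.
- manip.read_state(): the state, without advancing time (a new reading comes with each control period).
- vision.snapshot(name): name is "side" or "top" or "wrist"; returns a dict with "color" (480x640x3 uint8, red, green, blue), "fx", "fy", "cx", "cy" (pixels), "origin" and "orientation" of the camera in the world. Camera axes: x right, y down, z forward; pixel columns grow to the right and rows downward; lengths in m; the calibration is good to about 2 mm. A picture is of the moment at which its call begins. There is no depth.
- workorder.sign_off(): hands the job in, once; it reports no verdict.
Trained networks look in a picture, given as the dict that the camera call returned (one of the last four; its "shot" number tells which), for a name from the list of things; names that differ only in an ending like _2 or _b are one class to them, and where a whole thing is asked for, a point or a joint stands for the part that bears it (a point fixed in the world has none). Each returns a list of dicts, best first, with "conf" (0 to 1); they miss things now and then, are a little off and sometimes report something else, mostly with a low value. They report only what shows in the picture. A call takes as long as a camera call.
- vision.boxes_of(picture, name): "point" ([row, column] in pixels, amid what is visible of it).
The state is a dict: "time": time; "joint_positions": joint angles; "qd": joint speeds; "joint_efforts": joint torques, N m; "eef_pos": TCP position; "tool_rot": TCP orientation; "ft_force": force on the tool from outside, world axes, zero at the start; "torque": the same for the moment, N m; "width": opening from 0.0 (shut) to 1.0 (fully open).
Only numpy, scipy, OpenCV 4.12 (cv2) and the standard library are available. Lean on these libraries where they do the work, as an engineer would, in place of code of your own. Each camera call takes 0.05 s, during which the arm holds its last target.

## Working session

There is one attempt and no reset: what is moved stays moved. The work goes in short steps, Python scripts to look and compute and a tool call to move; the robot and the scene stay as the last step left them, time stands still between calls to the robot, and variables do not carry over. Pictures are saved under pics/ and viewed, and the job is handed in when it is done.

Besides the shell and the picture viewer there is one more tool, called after "Emit:" by a JSON object that holds its "method" and its "body". servo_tool: Moves the arm, as the interface text tells. Its arguments: {"type":"object","properties":{"commands":{"type":"array","items":{"type":"array","items":{"type":"number"}}},"grip":{"type":"number"},"squeeze":{"type":"number"}},"required":["commands"]}

```bash
mkdir -p pics; cat > h.py <<'E'
import numpy as np, cv2
from scipy.spatial.transform import Rotation as R
from rig import manip, vision, workorder
def q2R(q): return R.from_quat([q[1],q[2],q[3],q[0]])
def snap(n,f):
    s=vision.snapshot(n); cv2.imwrite('pics/'+f,s['color'][:,:,::-1]); return s
def ray(s,rc):
    r,c=rc; d=np.array([(c-s['cx'])/s['fx'],(r-s['cy'])/s['fy'],1]); d=q2R(s['orientation']).apply(d)
    return np.array(s['origin']),d/np.linalg.norm(d)
def tri(obs):
    A=np.zeros((3,3));b=np.zeros(3)
    for s,rc in obs:
        o,d=ray(s,rc);P=np.eye(3)-np.outer(d,d);A+=P;b+=P@o
    p=np.linalg.solve(A,b)
    e=[np.linalg.norm((np.eye(3)-np.outer(ray(s,rc)[1],ray(s,rc)[1]))@(p-ray(s,rc)[0])) for s,rc in obs]
    return p,e
def proj(s,p):
    v=q2R(s['orientation']).inv().apply(np.array(p)-s['origin']); return [s['cy']+s['fy']*v[1]/v[2], s['cx']+s['fx']*v[0]/v[2]]
E
python3 - <<'E'
from h import *
print(manip.read_state(), manip.finger_overhang)
S={}
for n in ['side','top']:
    s=snap(n,n+'0.png');S[n]=s
    print(n,s['fx'],s['cx'],s['cy'],s['origin'],s['orientation'])
    for k in ['worm_grip','handle_top','wrench']:
        print(k,vision.boxes_of(s,k)[:3])
    
E
```

```text
{'time': 0.0, 'joint_positions': array([-1.17143204e+00,  3.53650914e-01,  1.63415435e+00,  1.54371108e-06,
        1.15521950e+00, -2.39167380e-03]), 'qd': array([-0.00088981, -0.00134787, -0.00125573, -0.00101596, -0.00069237,
        0.00018456]), 'joint_efforts': array([-2.46195159e-04, -6.05258417e+01, -3.42058361e+01, -1.53262158e-04,
        9.68861481e-03, -3.89691547e-05]), 'eef_pos': array([ 0.24421576, -0.57479101,  0.24155131]), 'tool_rot': array([ 0.5899913 , -0.58942966,  0.39060243, -0.38975978]), 'ft_force': array([-0.13132776, -0.44109037, -0.46111716]), 'torque': array([-0.00217569,  0.00209694,  0.02663233]), 'width': 0.9997726835725281} 0.011
side 504.36043717500235 316.2035373009544 240.22004250440884 [0.42842782 0.62983832 0.58090925] [ 0.04666539 -0.0678952   0.87169156 -0.48308013]
worm_grip [{'point': [211.7, 288.3], 'conf': 0.91}]
handle_top [{'point': [262.1, 283.6], 'conf': 0.57}]
wrench [{'point': [262.3, 283.4], 'conf': 0.94}]
top 473.846556488622 323.3616589901567 235.472033136407 [0.47032578 0.07466478 0.89510503] [ 0.02237927 -0.70302519  0.7097446  -0.03895325]
worm_grip [{'point': [198.5, 380.7], 'conf': 0.92}]
handle_top [{'point': [203.9, 353.8], 'conf': 0.8}]
wrench [{'point': [200.4, 359.1], 'conf': 0.98}]
```

View pics/side0.png

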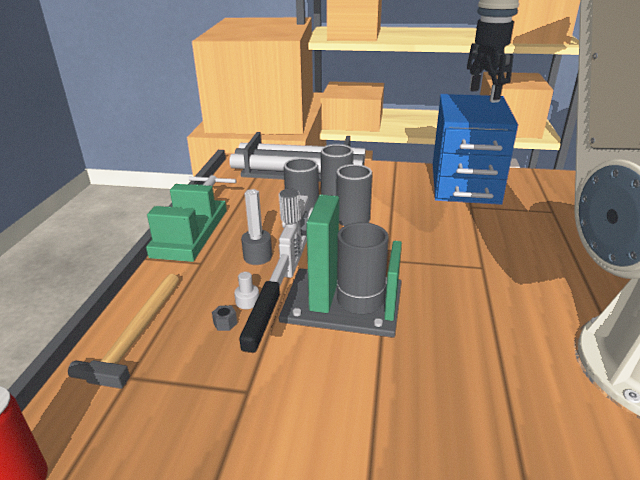

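View pics/top0.png

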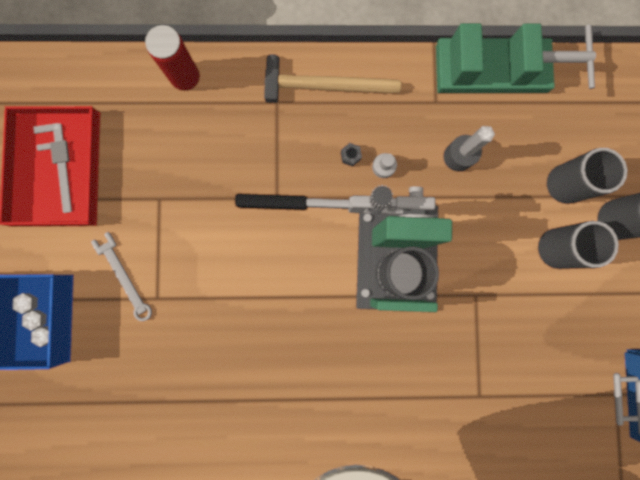

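The side view shows the wrench with its worm at about (207,290) and its black grip running from (285,268) to (345,250). In the top view the worm is at (198,381) and the grip runs from (201,237) to (203,306). I'll zoom in for detail.

```bash
python3 - <<'E'
import cv2
a=cv2.imread('pics/side0.png')[170:360,220:420]; b=cv2.imread('pics/top0.png')[150:310,225:450]
cv2.imwrite('pics/z1.png',cv2.resize(a,None,fx=3.1,fy=3.1,interpolation=cv2.INTER_CUBIC))
cv2.imwrite('pics/z2.png',cv2.resize(b,None,fx=3.5,fy=3.5,interpolation=cv2.INTER_CUBIC))
E
```

```text
(no output)
```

View pics/z1.png

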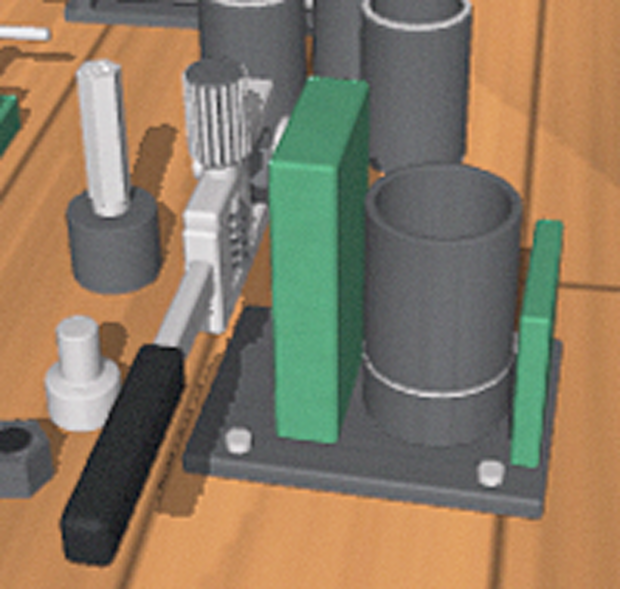

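View pics/z2.png

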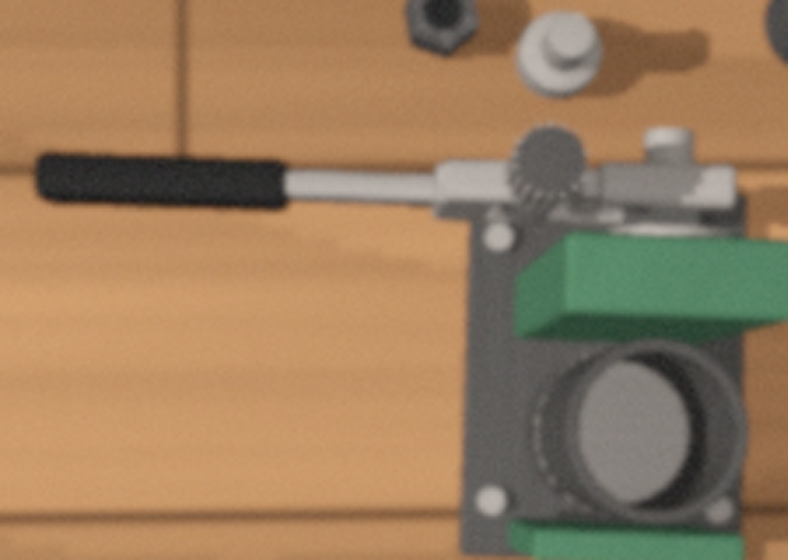

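```bash
python3 - <<'E'
from h import *
s=snap('side','s1.png');t=snap('top','t1.png')
w,e=tri([(s,(193.2,290)),(t,(194.9,381.6))]);print('wormtop',w,e)
o,e=tri([(s,(340,249.7)),(t,(200.6,236.4))]);print('outer',o,e)
i,e=tri([(s,(282.3,273.9)),(t,(202.9,306.7))]);print('inner',i,e)
d=o-i;print(np.linalg.norm(d),d/np.linalg.norm(d), 'ang',-np.arcsin(d[2]/np.linalg.norm(d)),'yaw',np.degrees(np.arctan2(d[0],d[1])))
d/=np.linalg.norm(d);h=i+55*d/1000
z=np.cross([1,0,0],d);z/=np.linalg.norm(z);
print('handle',h,'nut',h-.225*d-.013*z)
print('grip',w-.02*z,proj(s,w-.046*z))
st=manip.read_state();print(q2R(st['tool_rot']).as_matrix(),st['time'])
E
```

```text
wormtop [ 0.58177979 -0.02239721  0.24674342] [np.float64(0.0007206244771191128), np.float64(0.0007206244771191289)]
outer [0.59037582 0.19312408 0.15399101] [np.float64(0.0005967601128986097), np.float64(0.0005967601128986107)]
inner [0.58558087 0.08263324 0.16026536] [np.float64(1.291166241390203e-05), np.float64(1.2911662413675057e-05)]
0.11077266894609121 [ 0.04328636  0.99745577 -0.05664166] ang 0.0566719898768193 yaw 2.4848924656604328
handle [0.58796162 0.13749331 0.15715006] nut [ 0.57822219 -0.08767127  0.15691535]
grip [ 0.58177979 -0.0235311   0.22677559] [np.float64(219.3583963215824), np.float64(291.18314901453795)]
[[ 3.91109868e-01  1.08482245e-06  9.20343996e-01]
 [-9.20343996e-01  3.58194130e-05  3.91109867e-01]
 [-3.25418969e-05 -9.99999999e-01  1.50077357e-05]] 0.5
```

Emit:
{"method": "servo_tool", "body": {"commands": [[0,-6,0,0],[0,-12,0,0],[-4,-12,5,-10],[-8,-12,11,-20],[-12,-12,17,-30],[-16,-12,22,-40],[-20,-12,28,-50],[-24,-12,34,-60],[-28,-12,40,-70],[-32,-12,45,-80],[-36,-12,50.5,-90],[-37.5,-12,52.7,-100]], "grip": -1, "squeeze": 40}}

```text
time: 2.0
eef_pos: [0.5721, -0.0409, 0.3626]
tool_rot: [-0.677, 0.677, 0.203, -0.203]
ft_force: [1.1, -0.3, -0.5]
width: 1.002
```

```bash
python3 - <<'E'
from h import *
s=snap('side','s2.png');w=snap('wrist','w2.png')
st=manip.read_state();print(st['eef_pos'],q2R(st['tool_rot']).as_matrix(),st['time'],st['joint_positions'],st['width'])
print('worm grip rel, tool axes',q2R(st['tool_rot']).inv().apply(np.array([.5818,-.0235,.227])-st['eef_pos'])*100)
print(vision.boxes_of(w,'worm_grip'),proj(w,[.5818,-.0235,.227]),proj(w,[.5818,-.0224,.2467]))
E
```

```text
[ 0.57357051 -0.03795121  0.36198246] [[ 8.33435974e-01  8.88686943e-04 -5.52615316e-01]
 [ 5.52613166e-01  1.87926012e-03  8.33435755e-01]
 [ 1.77917140e-03 -9.99997839e-01  1.07514288e-03]] 2.1 [-0.06979733  0.18214571  1.59602854  0.00197938  1.36266334 -0.65570401] 1.0034338881739713
worm grip rel, tool axes [ 1.46045241 13.50166344  0.73512847]
[{'point': [217.8, 329.9], 'conf': 0.77}] [np.float64(217.61961799310856), np.float64(331.78908318887966)] [np.float64(223.73163559573482), np.float64(333.79634532362695)]
```

View pics/w2.png

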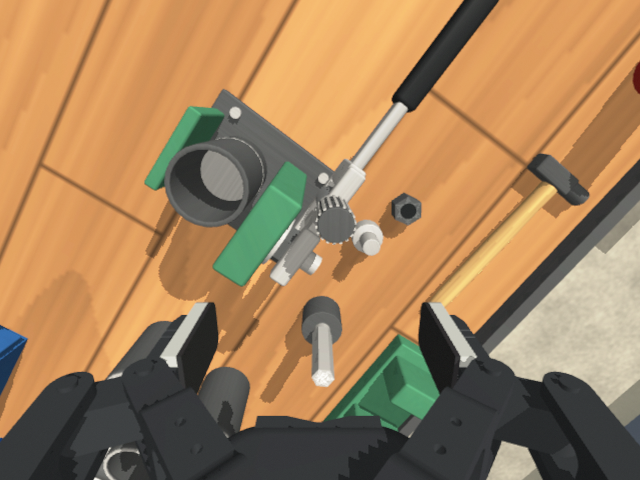

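Emit:
{"method": "servo_tool", "body": {"commands": [[0,0,0,0],[0,0,0,0]]}}

```text
time: 2.4
eef_pos: [0.5708, -0.044, 0.3624]
tool_rot: [-0.678, 0.678, 0.2, -0.2]
ft_force: [0.4, -0.6, -0.7]
width: 0.998
```

```bash
python3 - <<'E'
from h import *
w=snap('wrist','w3.png')
st=manip.read_state();print(st['eef_pos'],q2R(st['tool_rot']).as_matrix(),st['time'],st['joint_positions'],st['width'],st['ft_force'],st['torque'])
print('worm grip rel, tool axes',q2R(st['tool_rot']).inv().apply(np.array([.5818,-.0235,.227])-st['eef_pos'])*100)
E
```

```text
[ 0.57084339 -0.04399642  0.36246845] [[ 8.39632979e-01  1.20583310e-04 -5.43154163e-01]
 [ 5.43154177e-01 -1.75653231e-04  8.39632961e-01]
 [ 5.83893826e-06 -9.99999977e-01 -2.12979574e-04]] 2.45 [-7.94446208e-02  1.78362763e-01  1.59959647e+00 -1.69150976e-04
  1.36349928e+00 -6.53598996e-01] 1.0000917337086968 [-0.00648705 -0.27609455  0.75925801] [ 0.02569647  0.00334536 -0.00152337]
worm grip rel, tool axes [ 2.03314577 13.5466171   1.12871936]
```

Emit:
{"method": "servo_tool", "body": {"commands": [[2.03,2,1.13,-7],[2.03,5,1.13,-7],[2.03,8,1.13,-7],[2.03,11,1.13,-7],[2.03,13,1.13,-7],[2.03,14.1,1.13,-7],[2.03,14.1,1.13,-7],[2.03,14.1,1.13,-7]]}}

```text
time: 3.45
eef_pos: [0.5827, -0.0226, 0.2223]
tool_rot: [-0.664, 0.665, 0.242, -0.241]
ft_force: [0.0, -0.6, -0.4]
width: 1.001
```

```bash
python3 - <<'E'
from h import *
w=snap('wrist','w4.png');w=snap('side','s4.png')
st=manip.read_state();print(st['eef_pos'],st['time'],st['joint_positions'],st['ft_force'],st['torque'])
E
```

```text
[ 0.58269936 -0.02240547  0.22227271] 3.55 [-4.10195904e-02  3.07715992e-01  1.74623413e+00  2.98605534e-05
  1.08607966e+00 -7.39359083e-01] [0.24114178 0.09227377 0.20331921] [-0.02592284 -0.03392286 -0.02376066]
```

View pics/w4.png

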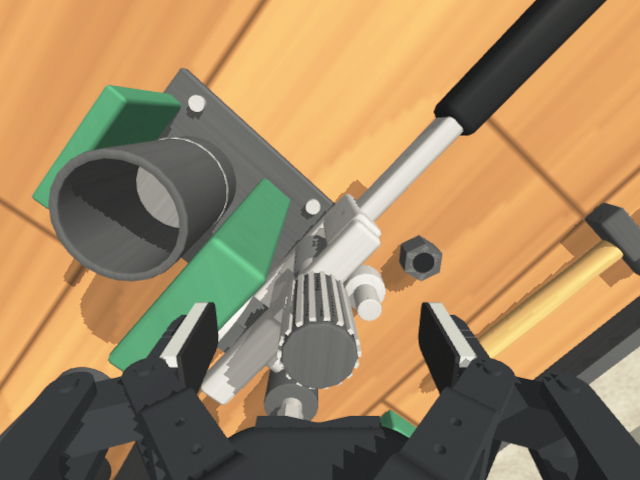

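View pics/s4.png

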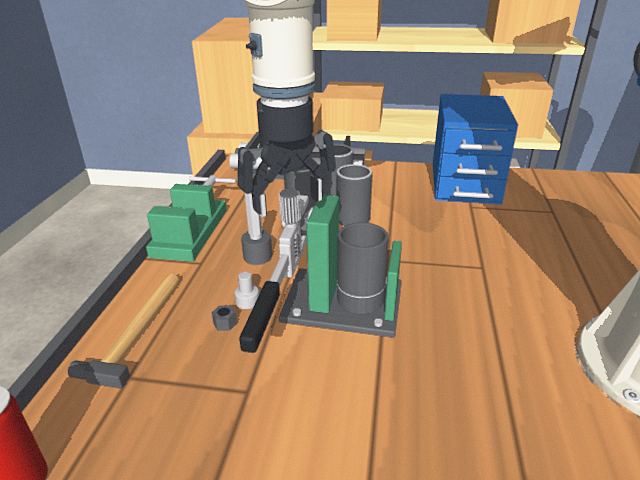

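The worm is centred between the pads: it sits at column 320, with the pads at 200 and 440. I'll close on it now.

Emit:
{"method": "servo_tool", "body": {"commands": [[0,0,-0.1,0],[0,0,-0.1,0],[0,0,-0.1,0],[0,0,-0.1,0],[0,0,-0.1,0],[0,0,-0.1,0]], "grip": 1, "squeeze": 30}}

```text
time: 4.3
eef_pos: [0.5829, -0.023, 0.2215]
tool_rot: [-0.664, 0.664, 0.242, -0.242]
ft_force: [-0.3, 1.4, 3.7]
width: 0.322
```

```bash
python3 - <<'E'
from h import *
w=snap('wrist','w5.png')
st=manip.read_state();print(st['eef_pos'],st['time'],st['ft_force'],st['torque'],st['width'])
E
```

```text
[ 0.58287977 -0.0230298   0.22146636] 4.35 [0.28896146 2.04060825 4.41243737] [-0.36918213  0.61060354  0.03381508] 0.3222518794428392
```

View pics/w5.png

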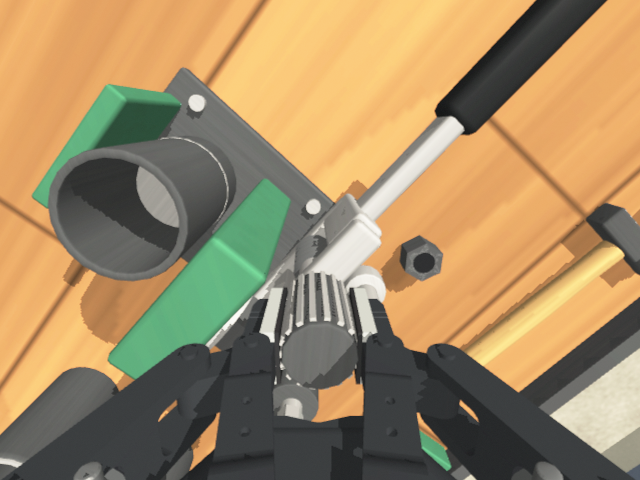

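The worm is gripped (27.4 mm opening). Next I turn it clockwise.

Emit:
{"method": "servo_tool", "body": {"commands": [[0,0,0,5],[0,0,0,10],[0,0,0,15],[0,0,0,20],[0,0,0,25],[0,0,0,30],[0,0,0,30]]}}

```text
time: 5.22
eef_pos: [0.5828, -0.0231, 0.2214]
tool_rot: [-0.704, 0.704, 0.062, -0.062]
ft_force: [-1.8, 0.7, 3.2]
width: 0.318
```

```bash
python3 - <<'E'
from h import *
w=snap('wrist','w6.png');s=snap('side','s6.png')
st=manip.read_state();print(st['eef_pos'],st['time'],st['ft_force'],st['torque'],st['width'],st['joint_positions'][5])
E
```

```text
[ 0.58283012 -0.02310413  0.22138716] 5.325 [-1.4174862   0.38762747  4.70213801] [-0.27698886  0.18935513 -0.04223   ] 0.3228839757454827 -0.2190041504312509
```

View pics/w6.png

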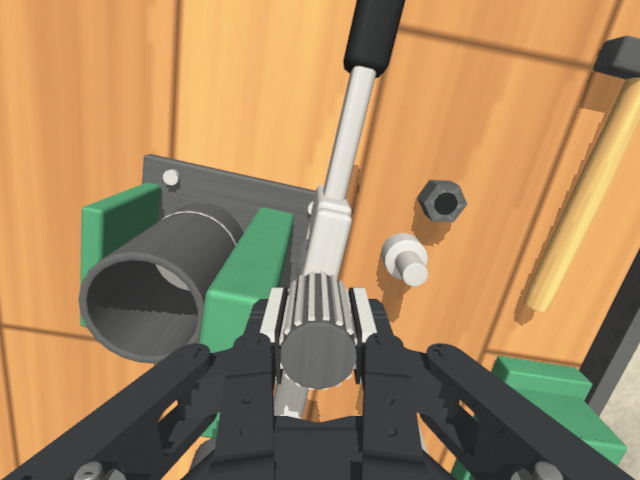

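Emit:
{"method": "servo_tool", "body": {"commands": [[0,0,0,4],[0,0,0,8],[0,0,0,12],[0,0,0,16]]}}

```text
time: 5.82
eef_pos: [0.5827, -0.0231, 0.2214]
tool_rot: [-0.706, 0.706, -0.037, 0.037]
ft_force: [-2.3, -0.9, 4.1]
width: 0.321
```

```bash
python3 - <<'E'
from h import *
st=manip.read_state();print(st['eef_pos'],st['time'],st['ft_force'],st['torque'],st['width'],st['joint_positions'][5])
E
```

```text
[ 0.58269697 -0.02311368  0.22135559] 5.825 [-2.29554837 -0.85058823  4.07050338] [-0.20331557 -0.1256752   0.04929401] 0.3211109318469091 0.0626540284230647
```

Emit:
{"method": "servo_tool", "body": {"commands": [[0,0,0,3],[0,0,0,6],[0,0,0,6]]}}

```text
time: 6.2
eef_pos: [0.5827, -0.0231, 0.2214]
tool_rot: [-0.703, 0.703, -0.073, 0.073]
ft_force: [-3.9, -0.1, 4.1]
width: 0.318
```

```bash
python3 - <<'E'
from h import *
st=manip.read_state();print(st['eef_pos'],st['time'],st['ft_force'],st['torque'],st['width'],st['joint_positions'][5])
E
```

```text
[ 0.58272754 -0.02312241  0.22135306] 6.2 [-3.92937657 -0.11112845  4.05436907] [-0.3014854  -0.1850062   0.02536269] 0.31754851325622624 0.16536074837679793
```

Emit:
{"method": "servo_tool", "body": {"commands": [[0,0,0,4],[0,0,0,8],[0,0,0,8]]}}

```text
time: 6.58
eef_pos: [0.5824, -0.0233, 0.2211]
tool_rot: [-0.696, 0.697, -0.122, 0.122]
ft_force: [-4.3, -1.3, 4.7]
width: 0.32
```

```bash
python3 - <<'E'
from h import *
st=manip.read_state();print(st['eef_pos'],st['time'],st['ft_force'],st['torque'],st['width'],st['joint_positions'][5])
E
```

```text
[ 0.58244589 -0.02328379  0.22113614] 6.575 [-4.32670722 -1.25997503  4.67588294] [-0.51811301  0.25461801 -0.00219576] 0.3198138667532787 0.30440969317673783
```

Emit:
{"method": "servo_tool", "body": {"commands": [[0,0,0,3],[0,0,0,6],[0,0,0,6]]}}

```text
time: 6.95
eef_pos: [0.5821, -0.024, 0.2211]
tool_rot: [-0.689, 0.69, -0.159, 0.158]
ft_force: [-7.6, -5.3, 4.4]
width: 0.324
```

```bash
python3 - <<'E'
from h import *
w=snap('wrist','w7.png')
st=manip.read_state();print(st['eef_pos'],st['time'],st['ft_force'],st['torque'],st['width'],st['joint_positions'][5])
E
```

```text
[ 0.58210216 -0.02398913  0.22110301] 7.0 [-6.29505912 -4.79507799  5.7599817 ] [-1.05546515  0.41465755  0.01559878] 0.31840599021706606 0.40838777792295117
```

View pics/w7.png

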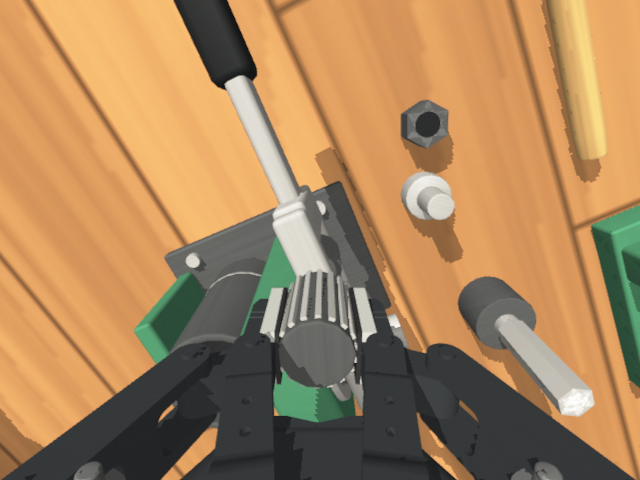

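```bash
python3 - <<'E'
import cv2,numpy as np
cv2.imwrite('pics/c1.png',np.hstack([cv2.resize(cv2.imread(f'pics/w{i}.png')[255:405,250:390],None,fx=1.8,fy=1.8,interpolation=cv2.INTER_CUBIC) for i in (5,6,7)]))
E
```

```text
(no output)
```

View pics/c1.png

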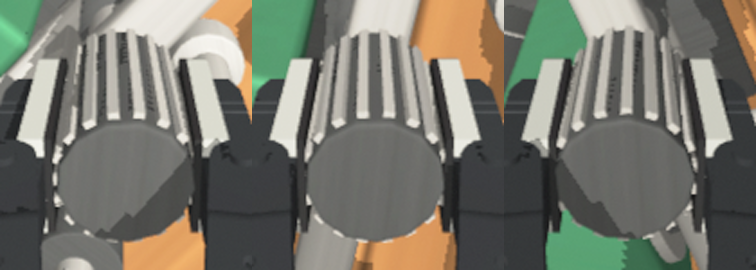

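Emit:
{"method": "servo_tool", "body": {"commands": [[0,0,0,0],[0,0,0,3],[0,0,0,6],[0,0,0,6]], "squeeze": 50}}

```text
time: 7.5
eef_pos: [0.5827, -0.0228, 0.2212]
tool_rot: [0.68, -0.68, 0.194, -0.194]
ft_force: [-3.6, 2.3, 2.9]
width: 0.32
```

```bash
python3 - <<'E'
from h import *
w=snap('wrist','w8.png');s=snap('side','s8.png')
st=manip.read_state();print(st['eef_pos'],st['time'],st['ft_force'],st['torque'],st['width'],st['joint_positions'][5])
c=lambda i:cv2.resize(cv2.imread(f'pics/w{i}.png')[255:405,250:390],None,fx=1.8,fy=1.8,interpolation=cv2.INTER_CUBIC)
cv2.imwrite('pics/c2.png',np.hstack([c(7),c(8),cv2.resize(cv2.imread('pics/s8.png')[190:290,250:350],(270,270),interpolation=cv2.INTER_CUBIC)]))
E
```

```text
[ 0.58272489 -0.02275966  0.22117245] 7.6 [-3.93995502  2.80520155  3.48734422] [-0.13058226 -0.07618051  0.04537745] 0.312042788089345 0.5135849953323158
```

View pics/c2.png

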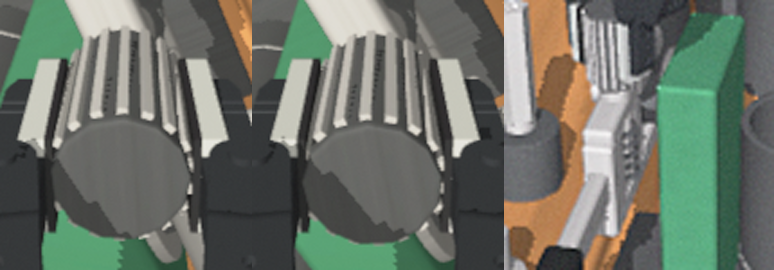

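Emit:
{"method": "servo_tool", "body": {"commands": [[0,0,0,3],[0,0,0,6],[0,0,0,9]]}}

```text
time: 7.98
eef_pos: [0.5816, -0.024, 0.2211]
tool_rot: [-0.662, 0.664, -0.248, 0.246]
ft_force: [-6.8, -2.1, 4.8]
width: 0.317
```

```bash
python3 - <<'E'
from h import *
st=manip.read_state();print(st['eef_pos'],st['time'],st['ft_force'],st['torque'],st['width'],st['joint_positions'][5],st['joint_efforts'])
w=snap('wrist','w9.png')
c=lambda i:cv2.resize(cv2.imread(f'pics/w{i}.png')[255:405,250:390],None,fx=1.8,fy=1.8,interpolation=cv2.INTER_CUBIC)
cv2.imwrite('pics/c3.png',np.hstack([c(7),c(8),c(9)]))
st=manip.read_state();print(st['torque'],st['joint_positions'][5],st['joint_efforts'])
E
```

```text
[ 0.58162172 -0.0239768   0.22109095] 7.975 [-6.83308292 -2.10544729  4.79147387] [-0.77257755  0.29224501  0.76673938] 0.3169725425048284 0.6722222482039599 [  1.41866472 -51.37629747 -34.38536882   1.78158615  -1.91335313
  -0.11650007]
[-1.02966564  0.4816881   0.69212917] 0.6746162449339363 [  1.11489918 -52.28316665 -34.77963209   1.68376733  -1.83616698
   0.478443  ]
```

View pics/c3.png

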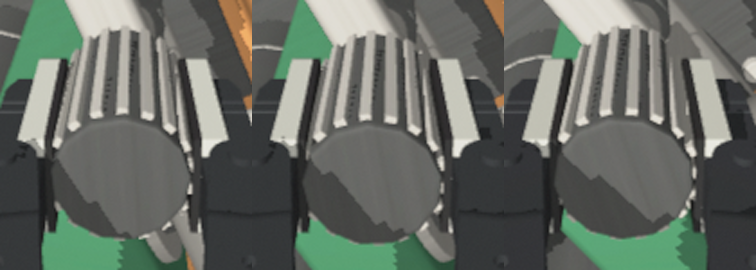

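The z torque has risen to 0.7–0.77 N m, so the worm is against its stop. I'll release and rise.

Emit:
{"method": "servo_tool", "body": {"commands": [[0,0,0,8],[0,0,0,8],[0,0,0,8],[0,0,0,8],[0,-2,0,8],[0,-6,0,8],[0,-10,0,8],[0,-12,0,8],[0,-12,0,8]], "grip": -1}}

```text
time: 9.15
eef_pos: [0.5836, -0.0231, 0.3429]
tool_rot: [0.644, -0.643, 0.292, -0.294]
ft_force: [-0.2, 0.1, 0.5]
width: 1.001
```

```bash
python3 - <<'E'
from h import *
s=snap('side','s10.png');w=snap('top','t10.png')
st=manip.read_state();print(st['eef_pos'],st['time'],st['ft_force'],st['torque'],st['width'],q2R(st['tool_rot']).as_matrix())
c=lambda i:cv2.resize(cv2.imread(f'pics/{i}.png')[170:360,220:340],None,fx=3,fy=3,interpolation=cv2.INTER_CUBIC)
cv2.imwrite('pics/c4.png',np.hstack([c('side0'),c('s10')]))
E
```

```text
[ 0.58246283 -0.02306053  0.34035853] 9.25 [ 0.14125156  0.16092025 -1.09905943] [0.00666116 0.07923438 0.0300749 ] 1.0017918490198887 [[ 6.56798572e-01 -8.96277190e-04  7.54065536e-01]
 [-7.54065816e-01  3.89417408e-05  6.56798861e-01]
 [-6.18038462e-04 -9.99999598e-01 -6.50275110e-04]]
```

View pics/c4.png

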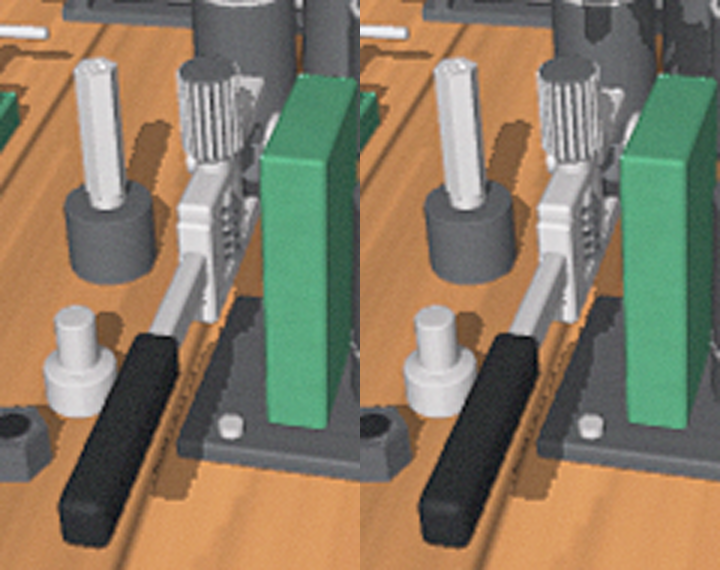

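```bash
python3 - <<'E'
from h import *
c=lambda i,a:cv2.resize(cv2.imread(f'pics/{i}.png')[a[0]:a[1],a[2]:a[3]],None,fx=6,fy=6,interpolation=cv2.INTER_CUBIC)
A=(185,245,275,322)
cv2.imwrite('pics/c5.png',np.hstack([c('side0',A),c('s10',A)]))
E
```

```text
(no output)
```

View pics/c5.png

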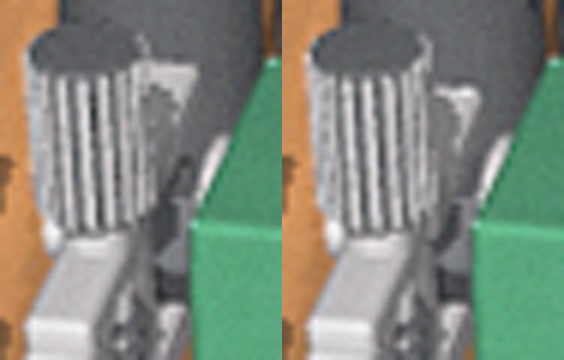

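The upper jaw came down about 4.2 px, roughly 7.7 mm or 0.97 rad. That fits the stop at 1.3, and the handle hasn't moved. Next I go to the handle with the fingers shut.

Emit:
{"method": "servo_tool", "body": {"commands": [[-3,0,3,-10],[-7,0,7,-20],[-11,0,10.5,-30],[-13.6,0,12.7,-40],[-13.6,4,12.7,-49],[-13.6,9,12.7,-49],[-13.6,13,12.7,-49],[-13.6,14,12.7,-49],[-13.6,14,12.7,-49]], "grip": 1}}

```text
time: 10.38
eef_pos: [0.5892, 0.1628, 0.2008]
tool_rot: [-0.707, 0.707, -0.0, -0.001]
ft_force: [-0.1, 0.4, 0.9]
width: -0.0
```

```bash
python3 - <<'E'
from h import *
s=snap('side','s11.png');w=snap('wrist','w11.png')
st=manip.read_state();print(st['eef_pos'],st['time'],st['ft_force'],st['torque'],st['width'],q2R(st['tool_rot']).as_matrix())
cv2.imwrite('pics/c6.png',np.hstack([cv2.resize(cv2.imread('pics/s11.png')[170:360,220:400],(380,400)),cv2.resize(cv2.imread('pics/w11.png'),(420,400))]))
E
```

```text
[0.59028634 0.16308312 0.20268849] 10.475 [-0.30735202 -0.44832042 -0.16601734] [-0.00063753  0.02035492 -0.01556127] -0.006643148113645555 [[ 9.99998018e-01  1.94714618e-03 -4.14467754e-04]
 [ 4.13420767e-04  5.38074813e-04  9.99999770e-01]
 [ 1.94736875e-03 -9.99997960e-01  5.37268756e-04]]
```

View pics/c6.png

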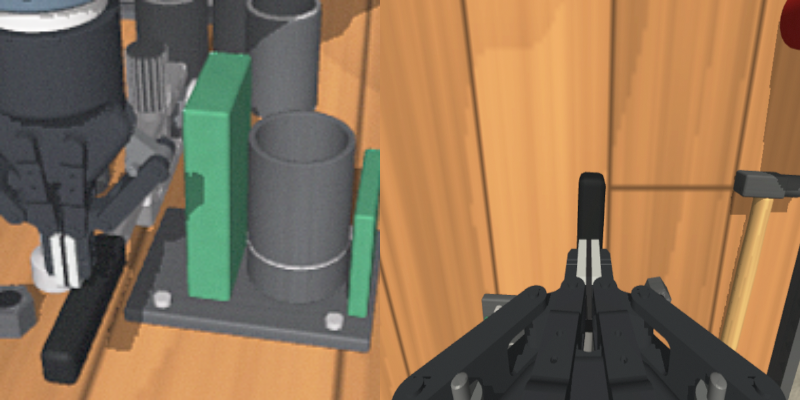

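Emit:
{"method": "servo_tool", "body": {"commands": [[0,1.5,0,0],[0,3,0,0],[0,3.5,0,0],[0,4,0,0],[0,4.5,0,0],[0,5,0,0],[0,5.5,-0.1,0],[0,6.2,-0.2,0],[0,6.9,-0.3,0],[0,7.3,-0.4,0],[0,7.3,-0.4,0]]}}

```text
time: 11.85
eef_pos: [0.5891, 0.1587, 0.1277]
tool_rot: [-0.707, 0.707, -0.0, -0.0]
ft_force: [1.8, -0.2, 0.5]
width: -0.003
```

```bash
python3 - <<'E'
from h import *
s=snap('side','s12.png')
st=manip.read_state();print(st['eef_pos'],st['time'],st['ft_force'],st['torque'],st['width'])
cv2.imwrite('pics/c7.png',cv2.resize(s['color'][150:390,200:420,::-1],None,fx=2.4,fy=2.4))
E
```

```text
[0.58910179 0.15860414 0.12784093] 11.9 [0.33708336 0.46893193 0.04204853] [-0.00797493 -0.0335046  -0.00211627] -0.0020703818382357135
```

View pics/c7.png

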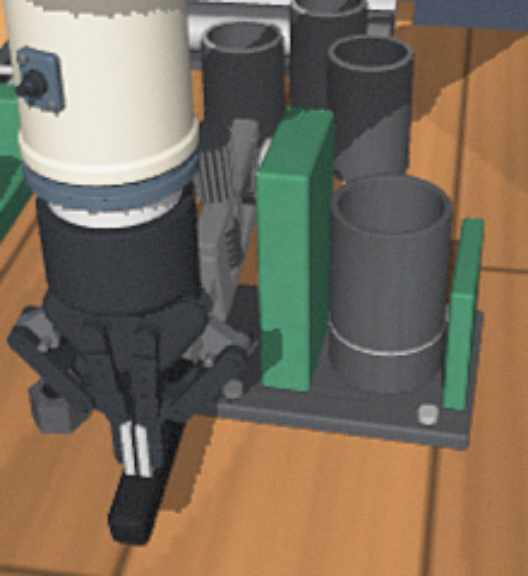

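The handle is going down: the worm and head are visibly tilted and the fingertips are on the grip. I'll continue.

Emit:
{"method": "servo_tool", "body": {"commands": [[0,0.6,-0.1,0],[0,1.2,-0.2,0],[0,1.8,-0.4,0],[0,2.4,-0.6,0],[0,3,-0.8,0],[0,3.6,-1,0],[0,4.2,-1.2,0],[0,4.8,-1.5,0],[0,5.3,-1.7,0],[0,5.7,-1.9,0],[0,6,-2,0],[0,6,-2,0]]}}

```text
time: 13.4
eef_pos: [0.5894, 0.1384, 0.068]
tool_rot: [-0.707, 0.707, 0.0, -0.0]
ft_force: [-0.3, 0.8, -0.1]
width: -0.003
```

```bash
python3 - <<'E'
from h import *
st=manip.read_state();print(st['eef_pos'],st['time'],st['ft_force'],st['torque'],st['width'])
E
```

```text
[0.58943949 0.13844083 0.06804205] 13.4 [-0.26401606  0.82591191 -0.09133139] [0.02696495 0.0166343  0.04251082] -0.0034319144725499795
```

Emit:
{"method": "servo_tool", "body": {"commands": [[0,0.3,-0.1,0],[0,0.6,-0.3,0],[0,0.9,-0.4,0],[0,1.0,-0.5,0]]}}

```text
time: 13.9
eef_pos: [0.5895, 0.1339, 0.0582]
tool_rot: [0.707, -0.707, -0.0, -0.0]
ft_force: [-1.2, 3.4, 2.5]
width: -0.002
```

```bash
python3 - <<'E'
from h import *
st=manip.read_state();print(st['eef_pos'],st['time'],st['ft_force'],st['torque'],st['width'])
s=snap('side','s13.png')
cv2.imwrite('pics/c8.png',cv2.resize(s['color'][150:390,200:420,::-1],None,fx=2.4,fy=2.4))
E
```

```text
[0.58952692 0.13385947 0.05815497] 13.9 [-1.171893    3.41886878  2.45159667] [0.38291712 0.10728002 0.00435755] -0.0015831464762100123
```

View pics/c8.png

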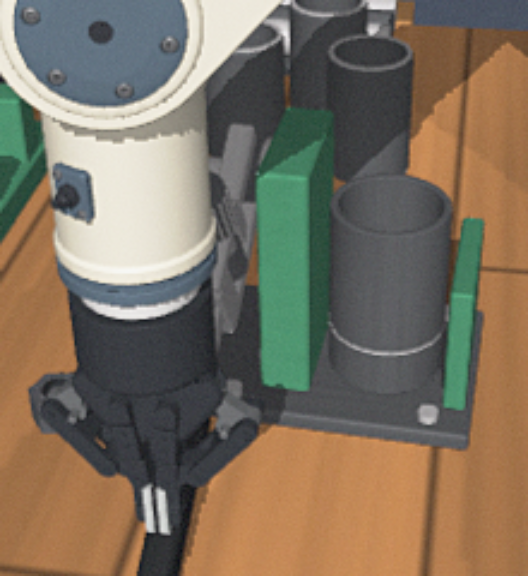

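Emit:
{"method": "servo_tool", "body": {"commands": [[0,0.15,-0.05,0],[0,0.3,-0.1,0],[0,0.3,-0.1,0]]}}

```text
time: 14.32
eef_pos: [0.5895, 0.1328, 0.0556]
tool_rot: [-0.707, 0.707, 0.0, -0.0]
ft_force: [-1.7, -0.5, 7.5]
width: 0.001
```

Emit:
{"method": "servo_tool", "body": {"commands": [[0,0.15,-0.05,0],[0,0.3,-0.1,0],[0,0.3,-0.1,0]]}}

```text
time: 14.7
eef_pos: [0.5897, 0.1326, 0.055]
tool_rot: [0.707, -0.707, -0.0, -0.0]
ft_force: [-10.8, 3.7, 32.6]
width: 0.006
```

At 32.6 N the motion has stalled at z = 0.055, so the hard stop is reached. I'll lift off.

Emit:
{"method": "servo_tool", "body": {"commands": [[0,-1,0,0],[0,-4,0.5,0],[0,-8,1,0],[0,-14,2,0],[-5,-19,2,0],[-10,-22,2,0],[-15,-22,2,0],[-20,-22,2,0],[-20,-22,2,0]]}}

```text
time: 15.82
eef_pos: [0.3863, 0.1513, 0.272]
tool_rot: [-0.707, 0.707, 0.0, -0.001]
ft_force: [0.9, 0.1, 1.1]
width: 0.001
```

```bash
python3 - <<'E'
from h import *
st=manip.read_state();print(st['eef_pos'],st['time'],st['ft_force'])
s=snap('side','s14.png');t=snap('top','t14.png')
cv2.imwrite('pics/c9.png',np.hstack([cv2.resize(s['color'][170:370,220:340,::-1],(360,600)),cv2.resize(t['color'][150:310,225:401,::-1],(440,400)) if 0 else cv2.resize(t['color'][150:350,230:376,::-1],(438,600))]))
E
```

```text
[0.38627145 0.1513105  0.27202252] 15.825 [0.85560843 0.13434002 1.05473944]
```

View pics/c9.png

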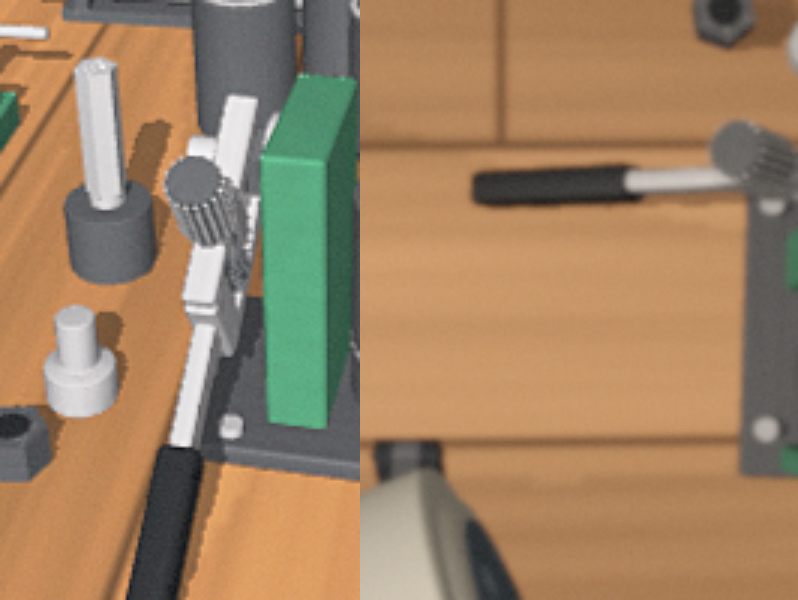

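```bash
python3 - <<'E'
import cv2
a=cv2.imread('pics/s14.png')[300:420,220:340]
cv2.imwrite('pics/c10.png',cv2.resize(a,(600,600),interpolation=cv2.INTER_CUBIC))
b=cv2.imread('pics/t14.png')[180:240,260:360]
cv2.imwrite('pics/c11.png',cv2.resize(b,(800,480),interpolation=cv2.INTER_CUBIC))
E
```

```text
(no output)
```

View pics/c10.png

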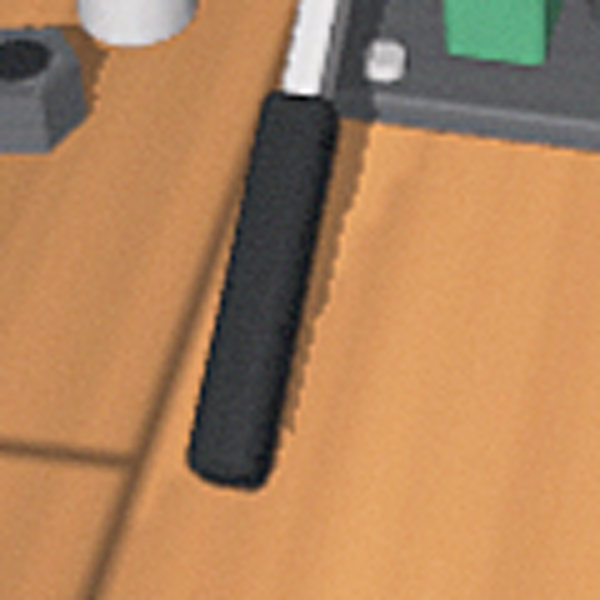

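View pics/c11.png

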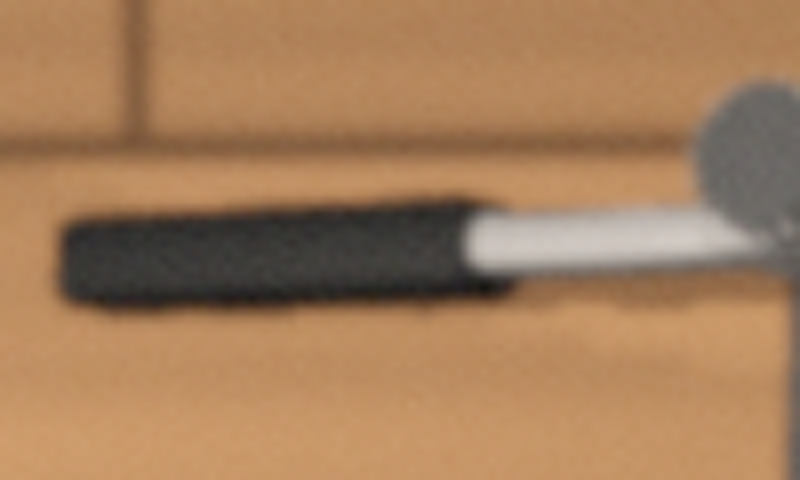

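```bash
python3 - <<'E'
from h import *
s=snap('side','s15.png');t=snap('top','t15.png')
o,e=tri([(s,(392,267)),(t,(212.2,268.2))]);i,e2=tri([(s,(320,281)),(t,(210,318.3))])
d=o-i;L=np.linalg.norm(d);print(i,o,e,e2,L,np.arcsin(-d[2]/L))
# model check: predicted top-face ends at several angles from nut
def pts(a,n=np.array([.582,-.0877,.16])):
    y=np.array([.04,np.cos(a),-np.sin(a)]);z=np.array([0,np.sin(a),np.cos(a)])
    return n+.17*y+.013*z, n+.285*y+.013*z
for a in (.45,.5,.55): print(a,[np.round(proj(c,p),1) for c in (s,t) for p in pts(a)])
a=cv2.absdiff(cv2.imread('pics/s14.png'),cv2.imread('pics/s15.png'));print(a[300:420,220:340].max())
E
```

```text
[0.58536878 0.06328247 0.07511254] [0.58875339 0.15543023 0.02010342] [np.float64(0.0018537325126031358), np.float64(0.0018537325126033429)] [np.float64(0.0009019593902520231), np.float64(0.0009019593902521547)] 0.10737163550024872 0.5378893712515534
0.45 [array([311.4, 276.2]), array([388.4, 257.5]), array([206.7, 314. ]), array([208.6, 256.3])]
0.5 [array([314.1, 277. ]), array([391.6, 259.4]), array([207.3, 315.9]), array([209.6, 260.4])]
0.55 [array([316.4, 277.8]), array([394.1, 261.2]), array([208., 318.]), array([210.6, 264.7])]
29
```

The measured angle is 0.54 rad, which matches the 0.55 hard stop. The robot is clear of everything, so I'm handing in.

```bash
python3 - <<'E'
from h import *
print(workorder.sign_off(), manip.read_state()['time'])
E
```

```text
the job is handed in; nothing more can be done
the job is handed in; nothing more can be done
```

The jaws are closed on the nut and the nut is tight, with the handle left about 31 degrees below level. I handed the job in at about 16 s of the 40 s allowed, with the gripper clear of everything.

- **Worm:** I turned the gripper 81° clockwise on it, with some slip near the end. The wrist torque then rose from about 0.04 to 0.75 N m, so the worm was against its stop. The pictures show the upper jaw came down about 7.7 mm (roughly 0.97 rad), which fits the stop at 1.3. The wrench had not visibly moved before I pushed the handle.
- **Handle:** I pushed it down with shut fingers until the motion stalled at 32.6 N, then lifted off. Triangulated from the side and top views afterwards, the handle was at 0.54 rad, against the stop at 0.55.

**Checks that disagreed or fell short:**
- The z torque barely rose while the ribs already seemed to lag the gripper, between 60° and 72°. It jumped only on the last 9°, so I rely on that jump and the jaw movement.
- The triangulated grip length came out at 107 mm instead of 115 mm, so the 0.54 rad is good to only a few hundredths.

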